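# Lock the drill-press index disc with its bar

### The arm

A 6-joint arm with a two-finger parallel gripper is mounted at the origin on the work surface. World frame = base frame: x ahead of the robot, y to its left, z up, the work surface at z = 0. Lengths are in m, angles in degrees, forces in N, time in s.
With the tool pointing down it reaches from about 0.375 to 0.9 m from the base axis. Payload 3.1 kg.
Tool frame: the origin (TCP) lies at the very end of the fingers, on their centre line; the grasp point (between the pads) lies 19 mm behind it; z points along the fingers, y is the line along which they close (so a half turn about z gives the same grasp; the last joint's range is limited). The gripper opens to 87 mm and grips with 3 to 60 N. Pads are 19 mm wide; open, the fingers measure 117 mm over their backs; the gripper's body (75 mm by 190 mm) begins 51 mm behind the grasp point.
Start: joints at [56.293, 30.224, 82.088, -0, 67.689, -10.227], TCP at [0.249, 0.573, 0.223] pointing down, gripper open.
Joint ranges: [-176.69, 176.69], [-43.24, 126.21], [12.49, 139.97], [-82, 262], [0, 151.66], [-163.58, 163.58]. Speed limits (degrees/s): [159.86, 159.86, 180, 180, 180, 180].

### API

Orientations are given as a 3x3 rotation matrix whose columns are the frame's x, y, z axes.
In Python, from rig import * gives the robot as it stands.
- The arm moves only by the tool jog_arm, never from a script. Its arguments are lists of equal length, an entry for each row: "delta_pos": the shift along the world's x, y, z in cm, a list of three; "turn": the turn about the world's z in degrees; "grip": the closure, from 0 (fully open) to 1 (shut). In form: {"delta_pos": [[x, y, z], ...], "turn": [turn, ...], "grip": [grip, ...]}. A call has 1 to 12 rows; each row is the pose to reach, as a shift and turn from the pose commanded when the call began; what a row does not reach only later rows make up. A row lasts 1/8 s, in which the tool goes at most 62.5 mm and 10.7 degrees, less where a joint would pass 70% of its speed; a pose out of reach is approached as far as the arm can. A call with a gripper value outside its range is refused whole. The fingers move at their own pace and stop on an object; the grip force is fixed at half the most. Time passes only in rows, so rows that repeat a pose let the fingers close. It gives the time, the measured TCP pose, the force, the opening and the grip force at its end, in the units of the state.
- read_state(): the state, without advancing time (a new reading comes with each control period).
- capture(name): name is "scene" or "top" or "wrist"; returns a dict with "color" (400x640x3 uint8, blue, green, red), "fovy" (degrees; the focal length in pixels is half the picture's height over the tangent of half this angle, whatever the lens; pixels are square), "cx", "cy" (the principal point, pixels), "camera_from_world" (4x4, takes a point from world to camera coordinates). Camera axes: x right, y up, looking along -z (the intrinsics and any distortion apply to the point x, -y, -z); pixel columns grow to the right and rows downward; lengths in m; the calibration is good to about 2 mm. The wrist camera is an equidistant fisheye: a pixel r from the principal point sees the ray r / f radians off the axis. A picture is of the moment at which its call begins. There is no depth.
- hand_in(): hands the job in; it is judged then, once.
The state is a dict: "time_s": time; "joint_positions": joint angles; "qvel": joint speeds; "tau": joint torques, N m; "position": TCP position; "tcp_rot": TCP orientation; "force": force on the tool from outside, world axes, zero at the start; "moment": the same for the moment, N m; "opening": opening from 0.0 (shut) to 1.0 (fully open); "grasp_force": force on a finger pad.
Only numpy, scipy, OpenCV 4.12 (cv2) and the standard library are available. Lean on these libraries where they do the work, as an engineer would, in place of code of your own. Each camera call takes 0.05 s, during which the arm holds its last target. There are 200 camera calls.

### The job

Lock the index disc beside the drill press. Push the upright brass peg round until the slot across the disc lines up with the steel bar, then push the bar by its red tab through the slot and into the keeper block beyond, fully home with the tab up against the strap. Only push, without undue force: do not lift the bar, leave the loose tools and parts around it where they are, and finish with the hand clear.

Things in the scene. Friction and masses are not known exactly. Their poses are not given: they have to be found in the camera images.
- fixture: green base (190 x 150 x 12 mm) of the index lock, fixed to the table, with a narrow bed for the bar. Origin on the table under the disc's axis. x: level, the way the bar is pushed, from the bed over the disc to the keeper; z up. The bar slides along its line y = 0. Bed: x -284 to -57 mm, 46 mm wide, cheeks beside the bar up to z 32 mm. Nothing of it but disc and bar moves.
- strap (a point): middle of the top of the dark steel strap over the bar at the disc's end of the bed, z 42 mm (bolt heads 45 mm): 36 mm along x (-93 to -57 mm from the disc's axis), 66 mm along y. Fixed; axes as fixture.
- keeper (a point): mouth of the dark keeper block past the disc, at x 57 mm, y 0, z 27 mm in the frame of fixture. Fixed block, x 57 to 86 mm, 52 mm wide, top at z 41 mm, with a 20 mm wide flared channel that takes the bar's nose.
- disc (a joint): angle of the slotted disc about its upright axis, rad, growing anticlockwise seen from above. At 0 and at pi (3.14) the slot lies along the bar's line; either way round serves. Stops at -0.35 and 3.49. Stiff (0.12 N m of friction, some 3 N at the peg): it stays where it is left, with no click.
- slot (a point): centre of the disc's top, z 36 mm, on its axis; x axis along the slot, turning with the disc. Dark steel disc 104 mm across; the slot runs straight across its middle, 22 mm wide, with flared mouths, yellow floor, open above and at both ends. If it is a few degrees off, the bar's tapered nose still enters and draws the disc into line.
- peg (a point): centre of the top of the upright round brass peg on the disc: 15 mm thick, from z 36 to z 82 mm, 38 mm from the disc's axis, square to the slot (at -y in the frame of slot). Pushed sideways it swings round with the disc. It starts on the keeper's half, within 62 degrees of the fixture's +x; in line it stands at the side, at y +38 or -38 mm.
- bar_tab (a point): middle of the rear face of the red tab at the bar's tail, z 50 mm; x axis along the bar to its nose. Tab: 28 mm wide, 12 mm thick, z 34 to 66 mm, its rear face flush with the bar's end. Pushed along the fixture's x the bar slides (rubbing 1 to 2 N). x in the fixture's frame: -242 to -267 mm at the start, -105 mm when home, the tab's front against the strap.
- bar_nose (a point): tip of the nose of the loose steel locking bar, z 27 mm: the bar is 183 mm long, 14 mm wide, 14 mm high (z 20 to 34 mm), its last 13 mm tapering to 6 mm wide. It starts under the strap; when the bar is home it is in the keeper, at x +78 mm in the frame of fixture.
- work_plate: white square plastic plate with copper rivets, 60 x 60 x 8 mm, loose, flat on the table beside the bar's bed, on the disc's left as the bar travels; origin under its centre
- chuck_key: steel T-shaped chuck key, about 70 mm long and 12 mm high, loose, lying on the other side of the bar's bed; origin under its middle
- cell_copper: small round battery with a copper end, 14.5 mm across, 50 mm tall, standing loose on the table beside the base plate, 120 mm from the disc's axis; origin under its centre
- cell_red: the same with a red end, standing on the other side of the disc, 130 mm from its axis; origin under its centre
- wrench: loose steel wrench 150 mm long, lying flat beyond the base plate; origin in its underside near the middle
- oil: yellow oil bottle with a red cap, 56 mm across, 150 mm tall, standing loose past the keeper; origin under its centre
- dish: brown dish 130 mm across, 22 mm high, loose, empty, past the keeper; origin under its centre
There are look-alikes about, which are no part of the job. Of the things shaped like the part that bears bar_tab, the bare steel one is meant.

How it is judged (in metres and radians):
On the way, in this order (a step that is already met when the one before it is completed fails the run):
1. the slot is turned into line with the bar (angle between the x axis of slot and the x axis of fixture, either way round below 0.12 rad), for 0.1 s.
2. the bar is through the slot and in the keeper (x of bar_nose in the frame of fixture above 0.068 m), for 0.2 s.
At the end, for the whole second after the job is handed in: The bar lies in its bed, not lifted over 5 mm, and through the slot, its nose in the keeper at least 68 mm past the disc's axis (fully home is 78 mm); the slot is within 0.12 rad of the bar's line and the disc is at rest (x of bar_nose in the frame of fixture above 0.068 m and angle between the x axis of slot and the x axis of fixture, either way round below 0.12 rad and z of bar_nose in the frame of fixture below 0.032 m and z of bar_tab in the frame of fixture below 0.055 m and velocity of joint disc between -0.05 and 0.05 rad/s); the robot touches nothing.
It fails at once if the bar is lifted or tipped out of its bed (8 mm or more) (z of bar_nose in the frame of fixture above 0.035 m or z of bar_tab in the frame of fixture above 0.058 m).
It fails at once if the fingers press or squeeze anything with over 60 N (contact force between the fingers and anything else above 60 N).
It fails at once if a loose tool or part is moved by more than 15 mm or lifted (distance of any of work_plate, chuck_key, cell_copper, cell_red, wrench, oil, dish from where it was at the start of the episode above 0.015 m).
It also fails if it takes over 51 s, if anything falls off the work surface, if the arm or the gripper's body presses on something with over 40 N, if the wrist force passes 120 N, or if a joint passes its speed limit or range.

## Working session

There is one attempt and no reset: what is moved stays moved. The work goes in short steps, Python scripts to look and compute and a tool call to move; the robot and the scene stay as the last step left them, time stands still between calls to the robot, and variables do not carry over. Pictures are saved under pics/ and viewed, at most 10 in all, crops included, and the job is handed in when it is done.

Besides the shell and the picture viewer there is one more tool, called after "Emit:" as name(argument=value, ...), one argument or row to a line, values as JSON. jog_arm: Moves the arm, as the interface text tells. Its arguments: {"type":"object","properties":{"delta_pos":{"type":"array"},"turn":{"type":"array"},"grip":{"type":"array"}},"required":["delta_pos","turn","grip"]}

```bash
mkdir -p pics
cat > h.py <<'E'
from rig import *
import numpy as np, cv2
def snap(n,f):
    c=capture(n); cv2.imwrite('pics/'+f+'.png',c['color']); np.save('pics/'+f+'.npy',c,allow_pickle=True); return c
def load(f): return np.load('pics/'+f+'.npy',allow_pickle=True).item()
def foc(c): return 200/np.tan(np.radians(c['fovy'])/2)
def ray(c,u,v,fish=False):
    f=foc(c); a=np.array([u-c['cx'],v-c['cy']],float)
    if fish:
        r=np.hypot(*a)+1e-9; t=r/f; d=np.array([a[0]/r*np.sin(t),-a[1]/r*np.sin(t),-np.cos(t)])
    else: d=np.array([a[0]/f,-a[1]/f,-1])
    M=np.array(c['camera_from_world']); R=M[:3,:3]; o=-R.T@M[:3,3]
    return o,R.T@d
def onz(c,u,v,z,fish=False):
    o,d=ray(c,u,v,fish); return o+d*(z-o[2])/d[2]
E
python3 - <<'E'
from h import *
a=snap('top','top0');b=snap('scene','scene0')
print(a['camera_from_world'],a['fovy'],read_state())
E
```

```text
[[ 0.00819132 -0.99991759 -0.00988552 -0.02738   ]
 [ 0.98260552  0.00621459  0.18560112 -0.56125995]
 [-0.18552439 -0.01123389  0.98257544 -1.04331421]
 [ 0.          0.          0.          1.        ]] 46.15250776915371 {'time_s': 0.1, 'joint_positions': array([ 5.62948126e+01,  3.02729562e+01,  8.21482047e+01,  1.50733312e-03,
        6.76893356e+01, -1.02280400e+01]), 'qvel': array([ 0.16130643, -0.14151519, -0.21025129, -0.10202938, -0.02719647,
        0.05052449]), 'tau': array([-2.73335663e-04, -4.40986633e+01, -1.77151734e+01,  6.34569721e-02,
        5.33811806e-02, -4.57799968e-05]), 'position': array([0.24859736, 0.57272524, 0.22168148]), 'tcp_rot': array([[-9.17214856e-01,  3.98391413e-01, -1.09042535e-03],
       [ 3.98392737e-01,  9.17213550e-01, -1.59084372e-03],
       [ 3.66374428e-04, -1.89356303e-03, -9.99998140e-01]]), 'force': array([-0.293332  , -0.16807323, -0.26229947]), 'moment': array([ 0.00190035, -0.00061756, -0.01310982]), 'grasp_force': 0.0, 'opening': 1.005083262763616}
```

View pics/top0.png

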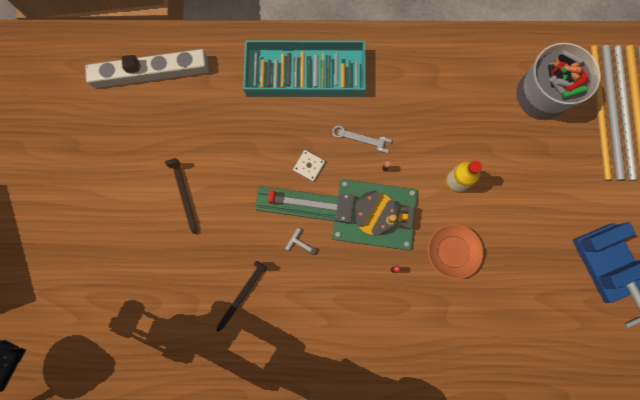

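View pics/scene0.png

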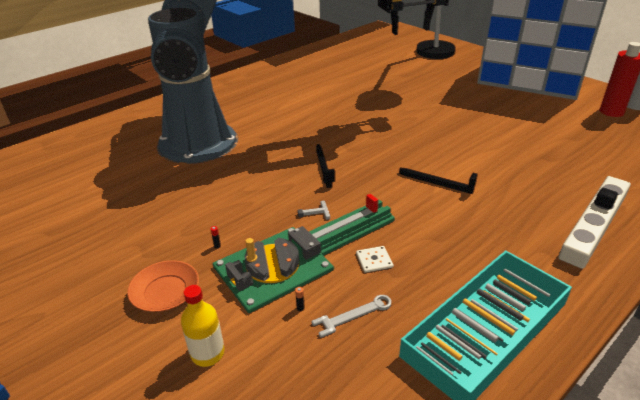

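The top view shows the red tab at (272,197), the disc at (377,213) with the yellow slot tilted, and the brass peg near (405,216) by the keeper. The scene view shows the same layout from the far side.

Run:
```python
from h import *
c=load('top0');s=load('scene0')
im=c['color']; cv2.imwrite('pics/z.png',cv2.resize(im[165:260,245:435],None,fx=4.2,fy=4.2,interpolation=cv2.INTER_CUBIC))
im=s['color']; cv2.imwrite('pics/z2.png',cv2.resize(im[185:310,205:405],None,fx=4,fy=4,interpolation=cv2.INTER_CUBIC))
for n,u,v,z in [('tab',272,197,.066),('disc',377,213,.036),('keep',405,217,.041),('strap',345,208,.042),('plate',309,165,.008),('key',301,242,.01),('red',396,269,.05),('cop',387,166,.05),('oil',465,176,.1)]:
    print(n,onz(c,u,v,z).round(3))
```

```text
tab [0.562 0.088 0.066]
disc [ 0.531 -0.157  0.036]
keep [ 0.521 -0.222  0.041]
strap [ 0.541 -0.082  0.042]
plate [0.654 0.005 0.008]
key [0.464 0.022 0.01 ]
red [ 0.4   -0.197  0.05 ]
cop [ 0.641 -0.181  0.05 ]
oil [ 0.606 -0.349  0.1  ]
```

View pics/z.png

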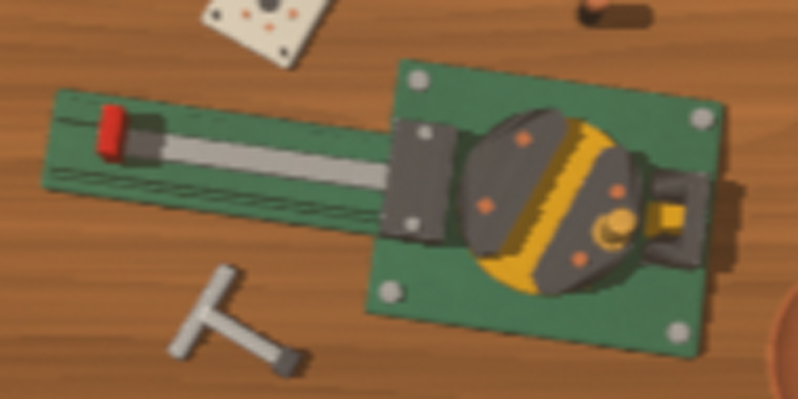

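Run:
```python
from h import *
c=load('top0')
P=lambda u,v,z: onz(c,245+(u+.5)/4.2-.5,165+(v+.5)/4.2-.5,z)[:2]
b=[P(*p,.014) for p in [(418,79),(701,118),(390,291),(678,332)]]
d=(b[1]-b[0])+(b[3]-b[2]); e=(b[0]-b[2])+(b[1]-b[3])
print(np.degrees(np.arctan2(d[1],d[0])),np.degrees(np.arctan2(e[1],e[0])),np.linalg.norm(d)/2,np.linalg.norm(e)/2)
# d -> x axis, e-> y axis
x=d/np.linalg.norm(d); y=e/np.linalg.norm(e); x=x+np.array([y[1],-y[0]]); x/=np.linalg.norm(x); y=np.array([-x[1],x[0]])
st=(P(425,132,.045)+P(412,224,.045))/2
o=st+.075*x
print('x',x,np.degrees(np.arctan2(x[1],x[0])),'o from strap',o,'basecentre',sum(b)/4)
for n,p,z in [('strapbolts',0,0),('keepL',(652,170),.041),('keepL2',(711,176),.041),('keepR',(702,267),.041),('peg',(622,220),.082),('pegbase',(612,230),.036),('slotA',(600,140),.03),('slotB',(508,278),.03),('tabtop',(113,133),.066),('tabrear',(104,132),.066),('bedrear',(52,140),.012),('bar',(170,147),.034),('bar2',(380,176),.034),('discL',(461,190),.036),('discR',(640,215),.036),('discT',(552,110),.036),('discB',(535,294),.036)]:
    if n=='strapbolts':continue
    q=P(*p,z)-o; w=P(*p,z); print(n,w.round(4),'fix',(q@x).round(4),(q@y).round(4))
```

```text
-97.71621385660734 -7.49319994751066 0.16414901719210864 0.12431972161799297
x [-0.13233782 -0.99120467] -97.60470690205901 o from strap [ 0.53313819 -0.15427497] basecentre [ 0.53371119 -0.15428802]
keepL [ 0.549  -0.2106] fix 0.0537 0.0232
keepL2 [ 0.5458 -0.2434] fix 0.0867 0.0244
keepR [ 0.4947 -0.237 ] fix 0.0871 -0.0272
peg [ 0.5145 -0.1873] fix 0.0352 -0.0141
pegbase [ 0.5157 -0.1883] fix 0.036 -0.0128
slotA [ 0.568  -0.1834] fix 0.0242 0.0384
slotB [ 0.4891 -0.1305] fix -0.0177 -0.0468
tabtop [0.5634 0.0888] fix -0.2449 -0.0022
tabrear [0.5639 0.0938] fix -0.2499 -0.0023
bedrear [0.5695 0.1303] fix -0.2868 -0.0017
bar [0.5617 0.06  ] fix -0.2162 -0.0001
bar2 [ 0.5458 -0.0587] fix -0.0964 -0.0001
discL [ 0.5378 -0.1041] fix -0.0503 -0.002
discR [ 0.5243 -0.2041] fix 0.0506 -0.0022
discT [ 0.584  -0.1558] fix -0.0052 0.0506
discB [ 0.4795 -0.1449] fix -0.0022 -0.0544
```

View pics/z2.png

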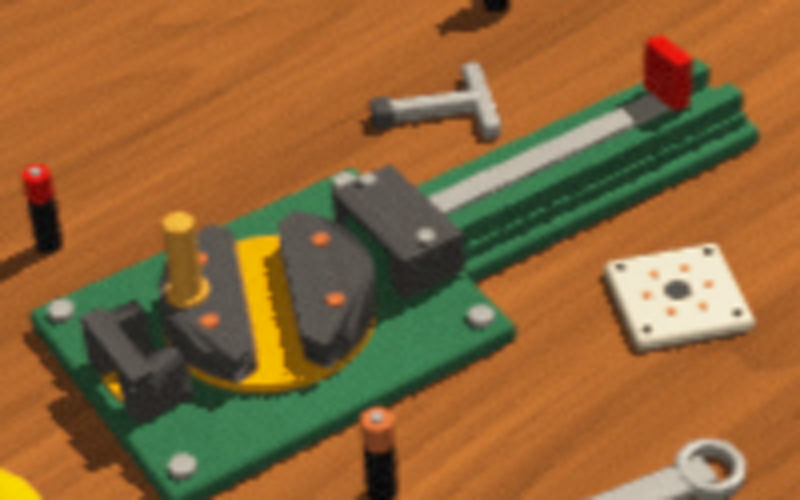

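The crops show the geometry clearly: the disc axis is at about (0.533,-0.1545), fixture x points at -97.6°, the peg sits at about -20°, and the slot at about 70°. I'll swing the peg clockwise with a closed hand.

Emit:
jog_arm(
  delta_pos=[
    [29.3, -77.5, 0],
    [29.3, -77.5, 0],
    [29.3, -77.5, 0],
    [29.3, -77.5, 0],
    [29.3, -77.5, 0],
    [29.3, -77.5, 0],
    [29.3, -77.5, 0],
    [29.3, -77.5, 0],
    [29.3, -77.5, 0],
    [29.3, -77.5, 0],
    [29.3, -77.5, 0],
    [29.3, -77.5, 0],
  ],
  turn=[-4, -4, -4, -4, -4, -4, -4, -4, -4, -4, -4, -4],
  grip=[1, 1, 1, 1, 1, 1, 1, 1, 1, 1, 1, 1],
)

```text
time_s: 1.6
position: [0.5144, -0.1303, 0.2223]
tcp_rot: [[-0.887, 0.462, -0.0], [0.462, 0.887, 0.001], [0.001, 0.0, -1.0]]
force: [1.2, 0.2, -0.3]
opening: 0.005
grasp_force: 0.0
```

Emit:
jog_arm(
  delta_pos=[
    [2.8, -7.3, 0],
    [2.8, -7.3, 0],
    [2.8, -7.3, 0],
  ],
  turn=[0, 0, 0],
  grip=[1, 1, 1],
)

```text
time_s: 1.98
position: [0.5418, -0.2017, 0.2218]
tcp_rot: [[-0.886, 0.463, -0.001], [0.463, 0.886, 0.001], [0.002, 0.0, -1.0]]
force: [-0.3, 0.3, -1.2]
opening: 0.007
grasp_force: 0.0
```

Run:
```python
from h import *
w=snap('wrist','w0'); print(w['fovy'],w['cx'],w['cy'],np.array(w['camera_from_world']).round(3)); print(read_state()['position'])
```

```text
65.70646984690485 323.36940269251653 197.88220238072032 [[ 0.463  0.886 -0.001 -0.072]
 [-0.852  0.444 -0.278  0.583]
 [-0.246  0.129  0.961 -0.232]
 [ 0.     0.     0.     1.   ]]
[ 0.54123552 -0.2002466   0.22187223]
```

View pics/w0.png

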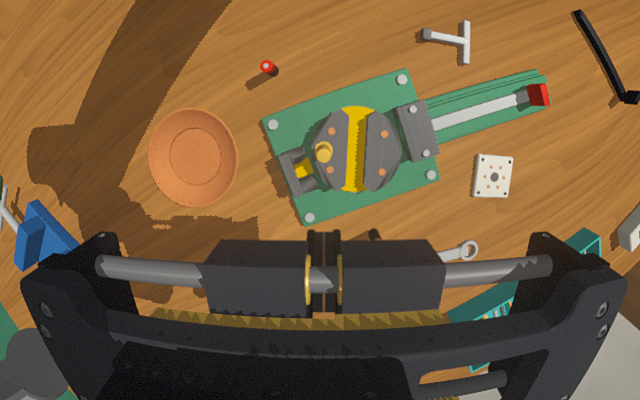

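The wrist view shows the peg top at (323,152), the slot running vertically through (357,148), and strap bolts at (415,103) and (427,153). It all matches, with the hand on the peg's left side. I'll refine once with it.

Run:
```python
from h import *
w=load('w0')
o=np.array([.5331,-.1545]);x=np.array([-.1323,-.9912]);y=np.array([.9912,-.1323])
for n,p,z in [('peg',(323,152),.082),('b1',(415,103),.045),('b2',(427,153),.045),('slotT',(357,108),.03),('slotB',(356,188),.03),('base1',(402,80),.014),('base2',(432,175),.014),('base3',(273,125),.014),('base4',(309,217),.014),('tabtop',(545,94),.066)]:
    q=onz(w,*p,z,True)[:2]; print(n,q.round(4),((q-o)@x).round(4),((q-o)@y).round(4))
```

```text
peg [ 0.5086 -0.1846] 0.033 -0.0203
b1 [ 0.5097 -0.0699] -0.0807 -0.0344
b2 [ 0.5673 -0.081 ] -0.0773 0.0242
slotT [ 0.4873 -0.1301] -0.0181 -0.0486
slotB [ 0.5708 -0.173 ] 0.0134 0.0398
base1 [ 0.481  -0.0635] -0.0833 -0.0637
base2 [ 0.6049 -0.0785] -0.0849 0.0611
base3 [ 0.4594 -0.2265] 0.0811 -0.0636
base4 [ 0.5817 -0.243 ] 0.0813 0.0599
tabtop [0.5626 0.0919] -0.2481 -0.0034
```

Emit:
jog_arm(
  delta_pos=[
    [0, 0, -6],
    [0, 0, -12],
    [0, 0, -16.7],
    [0, 0, -16.7],
  ],
  turn=[0, 0, 0, 0],
  grip=[1, 1, 1, 1],
)

```text
time_s: 2.52
position: [0.5387, -0.1973, 0.0525]
tcp_rot: [[-0.888, 0.46, -0.009], [0.46, 0.888, 0.006], [0.01, 0.001, -1.0]]
force: [-0.3, 0.4, 0.2]
opening: 0.005
grasp_force: 0.0
```

Run:
```python
import numpy as np
o=np.array([.532,-.154]);x=np.array([-.1323,-.9912]);y=np.array([.9912,-.1323])
for p in range(-14,-96,-6):
    f=np.radians(p);h=np.array([38*np.cos(f)-17*np.sin(f),38*np.sin(f)+17*np.cos(f)])/1000
    W=o+h[0]*x+h[1]*y; print(p,W.round(4),((W-[.542,-.2015])*100).round(2))
from rig import *; print(read_state()['position'])
```

```text
-14 [ 0.5338 -0.1956] [-0.82  0.59]
-20 [ 0.5295 -0.1956] [-1.25  0.59]
-26 [ 0.5251 -0.1951] [-1.69  0.64]
-32 [ 0.5209 -0.1941] [-2.11  0.74]
-38 [ 0.5167 -0.1927] [-2.53  0.88]
-44 [ 0.5128 -0.1909] [-2.92  1.06]
-50 [ 0.509  -0.1887] [-3.3   1.28]
-56 [ 0.5055 -0.1861] [-3.65  1.54]
-62 [ 0.5023 -0.1832] [-3.97  1.83]
-68 [ 0.4994 -0.1799] [-4.26  2.16]
-74 [ 0.4969 -0.1764] [-4.51  2.51]
-80 [ 0.4947 -0.1726] [-4.73  2.89]
-86 [ 0.493  -0.1686] [-4.9   3.29]
-92 [ 0.4917 -0.1644] [-5.03  3.71]
[ 0.53866811 -0.19730296  0.05253167]
```

Emit:
jog_arm(
  delta_pos=[
    [0, 0, 0],
    [-0.8, 0.6, 0],
    [-1.25, 0.6, 0],
    [-1.7, 0.65, 0],
    [-2.1, 0.75, 0],
    [-2.5, 0.9, 0],
  ],
  turn=[0, 0, 0, -3, -9, -14],
  grip=[1, 1, 1, 1, 1, 1],
)

```text
time_s: 3.28
position: [0.5197, -0.1942, 0.0573]
tcp_rot: [[-0.747, 0.665, 0.007], [0.665, 0.747, -0.004], [-0.008, 0.001, -1.0]]
force: [3.2, -2.6, -1.7]
opening: 0.004
grasp_force: 1.9
```

Emit:
jog_arm(
  delta_pos=[
    [-0.4, 0.2, 0],
    [-0.8, 0.4, 0],
    [-1.1, 0.65, 0],
    [-1.45, 0.95, 0],
    [-1.75, 1.3, 0],
    [-2.0, 1.65, 0],
    [-2.2, 2.0, 0],
    [-2.35, 2.35, 0],
    [-2.35, 2.35, 0],
  ],
  turn=[-6, -12, -18, -24, -30, -36, -42, -47, -47],
  grip=[1, 1, 1, 1, 1, 1, 1, 1, 1],
)

```text
time_s: 4.4
position: [0.494, -0.1698, 0.0568]
tcp_rot: [[-0.028, 1.0, 0.002], [1.0, 0.028, -0.002], [-0.002, 0.002, -1.0]]
force: [-0.7, -3.6, 2.1]
opening: 0.009
grasp_force: 1.6
```

Run:
```python
from h import *
w=snap('wrist','w1'); t=snap('top','t1'); print(read_state()['position'])
im=t['color']; a=cv2.resize(im[165:260,325:435],None,fx=5,fy=5,interpolation=cv2.INTER_CUBIC)
b=cv2.resize(w['color'],(640,400)); a=cv2.resize(a,(380,328)); 
v=np.zeros((600,800,3),np.uint8); v[:328,:380]=a; v[328:568,:]=cv2.resize(w['color'][:240],(800,300))[:240]; cv2.imwrite('pics/m1.png',v)
```

```text
[ 0.49424574 -0.16978228  0.05648135]
```

View pics/w1.png

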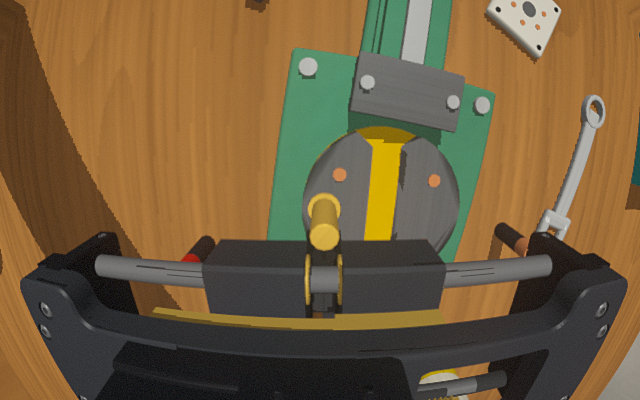

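The wrist view shows the peg at (324,236), slot edges running from about (385,140) to (378,240), rivets at (340,174) and (434,181), and strap bolts at (367,82) and (453,102). The slot is nearly in line, so I'll compute the angle left.

Run:
```python
from h import *
w=load('w1')
A=lambda p,q,z:(lambda d:np.degrees(np.arctan2(d[1],d[0])))(onz(w,*q,z,True)-onz(w,*p,z,True))
print('x axis by base bolts', A((482,105),(308,66),.014)+90, 'strap',A((453,102),(367,82),.045)+90)
print('rivets',A((434,181),(340,174),.037)+90)
im=w['color'].astype(int); m=(im[...,2]>180)&(im[...,1]>140)&(im[...,0]<80)
for v in (150,170,190,210,230):
    u=np.where(m[v,355:415])[0]+355; print(v,u.min(),u.max())
print('edgeL',A((371,150),(365,230),.03))
o=np.array([.532,-.154]);x=np.array([-.1323,-.9912]);y=np.array([.9912,-.1323])
q=onz(w,324,236,.082,True)[:2]-o; print(q@x,q@y)
```

```text
x axis by base bolts 262.29147284768135 strap 262.4103478274199
rivets 267.87257494088936
150 373 400
170 371 398
190 369 395
210 367 393
230 365 391
edgeL -90.38547299651918
0.002501716583227091 -0.03954654055191444
```

Emit:
jog_arm(
  delta_pos=[
    [-0.05, 0.15, 0],
    [-0.1, 0.3, 0],
    [-0.1, 0.45, 0],
    [-0.1, 0.45, 0],
  ],
  turn=[-3, -6, -8, -8],
  grip=[1, 1, 1, 1],
)

```text
time_s: 5.0
position: [0.4928, -0.1644, 0.0557]
tcp_rot: [[0.112, 0.994, 0.0], [0.994, -0.112, -0.0], [-0.0, 0.0, -1.0]]
force: [-1.6, -2.7, 1.6]
opening: 0.009
grasp_force: 1.6
```

```bash
cat > ang.py <<'E'
from h import *
import sys
w=snap('wrist',sys.argv[1]); im=w['color'].astype(int); m=(im[...,2]>180)&(im[...,1]>140)&(im[...,0]<80)
# yellow region: largest component, edges fitted on plane z=.03
m[245:]=0; n,l,s,_=cv2.connectedComponentsWithStats(m.astype(np.uint8))
print(s[1:][s[1:,4]>100])
o=np.array([.532,-.154]);x=np.array([-.1323,-.9912]);y=np.array([.9912,-.1323])
for e in (0,-1):
    P=[]
    for v in range(150,235,5):
        u=np.where(m[v,345:440])[0]+345
        if len(u): P.append(onz(w,u[e],v,.03,True)[:2])
    P=np.array(P); vx,vy,_,_=cv2.fitLine(P.astype(np.float32),cv2.DIST_HUBER,0,.001,.001).ravel()
    print('edge',np.degrees(np.arctan2(vy,vx))%180, 'want 82.3', ((P.mean(0)-o)@y))
E
python3 ang.py w2
```

```text
[[ 364  140   39  100 2724]
 [ 307  194   33   24  250]
 [ 309  223   28   22  510]]
edge 80.334785 want 82.3 -0.010854143366755373
edge 80.553474 want 82.3 0.006642069980884222
```

View pics/w2.png

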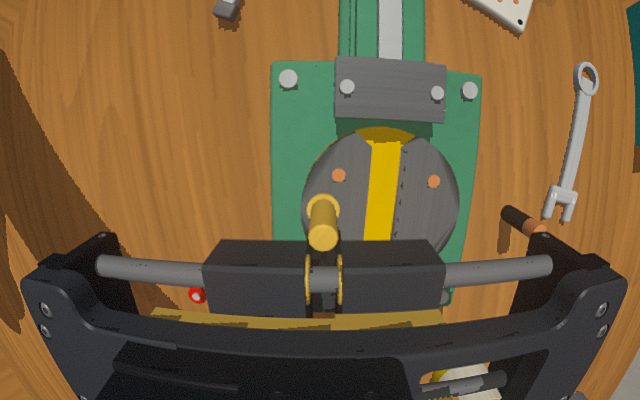

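The slot is parallel to the bar: rivets at (338,175) and (433,181) against strap bolts at (347,87) and (437,93). That puts it within about 2°. I'll retreat from the peg and go behind the tab.

Emit:
jog_arm(
  delta_pos=[
    [-0.3, -2, 0],
    [-0.3, -2, 5],
    [-0.3, -2, 11],
    [-0.3, -2, 11],
    [7.7, 28.7, 11],
    [7.7, 28.7, 11],
    [7.7, 28.7, 11],
    [7.7, 28.7, 11],
    [7.7, 28.7, 11],
    [7.7, 28.7, 11],
    [7.7, 28.7, 11],
  ],
  turn=[0, 0, 0, 0, -1, -1, -1, -1, -1, -1, -1],
  grip=[1, 1, 1, 1, 1, 1, 1, 1, 1, 1, 1],
)

```text
time_s: 6.42
position: [0.5688, 0.1225, 0.1641]
tcp_rot: [[0.129, 0.992, -0.003], [0.992, -0.129, -0.0], [-0.001, -0.003, -1.0]]
force: [1.1, -0.3, 0.3]
opening: 0.004
grasp_force: 0.0
```

Run:
```python
from h import *
t=snap('top','t3'); w=snap('wrist','w3'); print(read_state()['position'])
```

```text
[0.56895043 0.1211694  0.1646775 ]
```

View pics/t3.png

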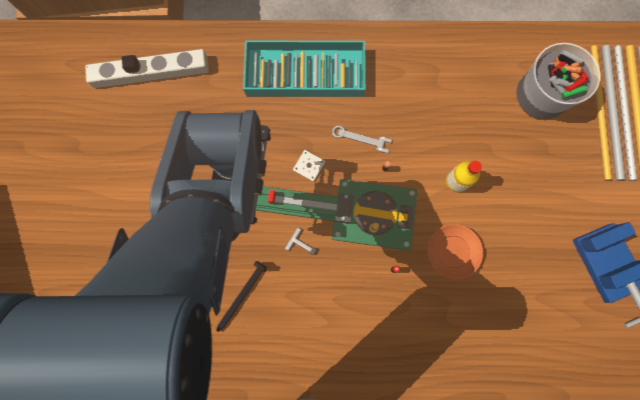

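The top view shows the slot in line with the bar and all loose parts in place. The tab, at (272,197), is just ahead of the hand.

Emit:
jog_arm(
  delta_pos=[
    [0, 0, -6],
    [0, 0, -11.7],
    [0, 0, -11.7],
    [0, 0, -11.7],
    [-0.13, -1, -11.7],
    [-0.26, -2, -11.7],
    [-0.4, -3, -11.7],
    [-0.4, -3, -11.7],
  ],
  turn=[0, 0, 0, 0, 0, 0, 0, 0],
  grip=[1, 1, 1, 1, 1, 1, 1, 1],
)

```text
time_s: 7.52
position: [0.5658, 0.0915, 0.0492]
tcp_rot: [[0.131, 0.991, 0.001], [0.991, -0.131, -0.001], [-0.001, 0.001, -1.0]]
force: [0.0, 0.7, 0.8]
opening: 0.005
grasp_force: 0.0
```

Emit:
jog_arm(
  delta_pos=[
    [-0.13, -1, 0],
    [-0.27, -2, 0],
    [-0.4, -3, 0],
    [-0.53, -4, 0],
    [-0.67, -5, 0],
    [-0.8, -6, 0],
    [-0.93, -7, 0],
    [-1.07, -8, 0],
    [-1.13, -8.5, 0],
    [-1.2, -9, 0],
    [-1.27, -9.5, 0],
    [-1.33, -10, 0],
  ],
  turn=[0, 0, 0, 0, 0, 0, 0, 0, 0, 0, 0, 0],
  grip=[1, 1, 1, 1, 1, 1, 1, 1, 1, 1, 1, 1],
)

```text
time_s: 9.02
position: [0.5523, -0.0075, 0.0485]
tcp_rot: [[0.13, 0.992, -0.0], [0.992, -0.13, 0.0], [-0.0, -0.0, -1.0]]
force: [0.8, 3.2, 1.5]
opening: 0.003
grasp_force: 1.5
```

Emit:
jog_arm(
  delta_pos=[
    [-0.07, -0.5, 0],
    [-0.13, -1.0, 0],
    [-0.2, -1.5, 0],
    [-0.26, -2.0, 0],
    [-0.33, -2.5, 0],
    [-0.37, -2.8, 0],
    [-0.4, -3.0, 0],
    [-0.42, -3.2, 0],
    [-0.42, -3.2, 0],
  ],
  turn=[0, 0, 0, 0, 0, 0, 0, 0, 0],
  grip=[1, 1, 1, 1, 1, 1, 1, 1, 1],
)

```text
time_s: 10.15
position: [0.5481, -0.0391, 0.0485]
tcp_rot: [[0.13, 0.991, -0.0], [0.991, -0.13, 0.0], [0.0, -0.0, -1.0]]
force: [-0.2, 4.2, 1.9]
opening: 0.001
grasp_force: 1.9
```

Still sliding freely, so I'll nudge in small steps to the strap.

Emit:
jog_arm(
  delta_pos=[
    [-0.01, -0.1, 0],
    [-0.03, -0.2, 0],
    [-0.03, -0.2, 0],
  ],
  turn=[0, 0, 0],
  grip=[1, 1, 1],
)

```text
time_s: 10.52
position: [0.5481, -0.0393, 0.0485]
tcp_rot: [[0.131, 0.991, 0.001], [0.991, -0.131, 0.003], [0.003, 0.0, -1.0]]
force: [1.8, 9.7, 1.6]
opening: 0.007
grasp_force: 5.3
```

It has stopped firmly at the expected home position. I'll back off, rise and check.

Emit:
jog_arm(
  delta_pos=[
    [0.27, 2, 0],
    [0.54, 4, 0],
    [0.54, 4, 5],
    [0.54, 4, 11],
    [1.3, 10, 14],
    [1.3, 10, 14],
    [1.3, 10, 14],
  ],
  turn=[0, 0, 0, 0, 0, 0, 0],
  grip=[1, 1, 1, 1, 1, 1, 1],
)

```text
time_s: 11.4
position: [0.5602, 0.0596, 0.1882]
tcp_rot: [[0.128, 0.992, -0.001], [0.992, -0.128, -0.001], [-0.001, -0.001, -1.0]]
force: [-0.4, -0.7, 0.7]
opening: 0.007
grasp_force: 0.0
```

Run:
```python
from h import *
t=snap('top','t4'); s=snap('scene','s4')
v=np.zeros((600,800,3),np.uint8)
v[:300]=cv2.resize(t['color'][165:260,215:435],(800,300),interpolation=cv2.INTER_CUBIC)
v[300:,:480]=cv2.resize(s['color'][185:310,205:405],(480,300),interpolation=cv2.INTER_CUBIC)
cv2.imwrite('pics/m4.png',v)
```

```text
(no output)
```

View pics/m4.png

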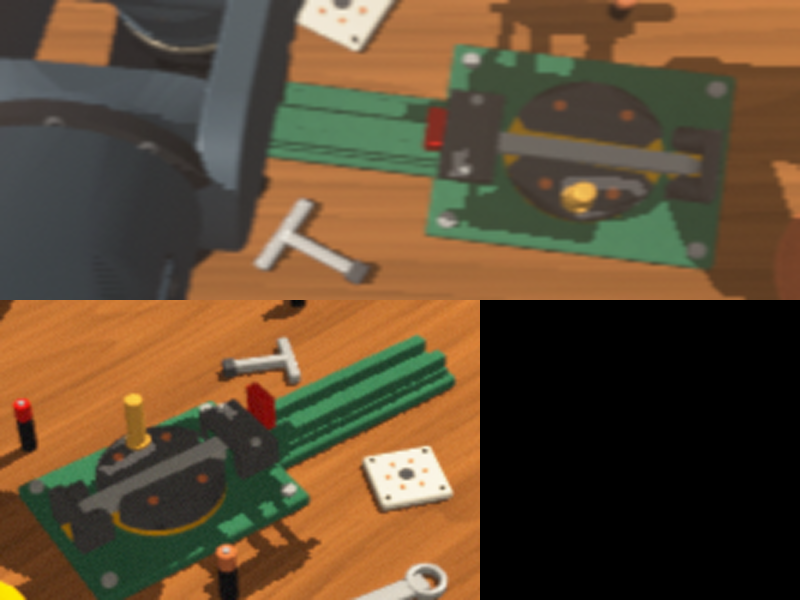

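Both views show the bar through the slot and in the keeper, with its nose at (700,165) in the top crop. The tab is against the strap at (437,128), and the hand is clear.

```bash
python3 -c "from rig import *; print(hand_in())"
```

```text
the job is handed in; nothing more can be done
None
```

The index disc is locked: the slot is in line, and the bar is through it and home in the keeper with its tab against the strap. The hand is clear, and the job is handed in at about 11.5 s; no verdict came back.

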